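# Pull a proof on the hand press: free the ratchet, four clicks, and hold

## Robot

A 7-joint arm with a two-finger parallel gripper is mounted at the origin on a cart in front of the work surface, level with it; the furniture and walls round the work are solid. World frame = base frame: x ahead of the robot, y to its left, z up, the work surface at z = 0. Lengths are in m, angles in rad, forces in N, time in s.
With the tool pointing down it reaches from about 0.4 to 0.875 m from the base axis. Payload 19.3 kg.
Tool frame: the origin (TCP) lies midway between the tips of the shut fingers; the grasp point (between the pads) lies 19 mm behind it; z points along the fingers, y is the line along which they close (so a half turn about z gives the same grasp; the last joint's range is limited). The gripper opens to 85 mm and grips with 20 to 120 N. Pads are 22 mm wide; open, the fingers measure 114 mm over their backs; the gripper's body (76 mm by 85 mm) begins 54 mm behind the grasp point. The pads swing forward as they close: fully open they stand 13 mm farther back than shut.
Start: joints at [1.058, 0.521, -0.036, 1.599, 0.021, 1.021, -0.113], TCP at [0.268, -0.565, 0.231] pointing down, gripper open.
Joint ranges: [-2.91, 2.91], [-0.3, 2.13], [-1.5, 1.42], [0.17, 2.43], [-1.26, 4.41], [0.16, 1.93], [-2.52, 2.52]. Speed limits (rad/s): [1.89, 1.89, 2.39, 2.39, 3.01, 3.01, 3.01].

## Interface

Orientations are given as [roll, pitch, yaw] about the fixed x, y, z axes, in that order (R = Rz(yaw) Ry(pitch) Rx(roll)).
In Python, from workcell import bot gives the robot as it stands.
- The arm moves only by the shell command python3 nudge.py FILE [FORCE], which reads ROWS from the file FILE. ROWS is 1 to 5 rows, parted by semicolons, with the numbers parted by spaces; each row has 7 numbers: the finger opening in m, then dx, dy, dz in m, then a rotation vector rx, ry, rz in rad; each row is the pose to reach, as a shift and turn from the pose commanded when the command began, along the tool's axes at that moment; what a row does not reach only later rows make up. A row lasts 1/8 s, in which the tool goes at most 0.0625 m and 0.188 rad, less where a joint would pass 70% of its speed; a pose out of reach is approached as far as the arm can. The fingers move at their own pace and stop on an object; FORCE is the grip in N (left out, the last holds). Time passes only in rows, so rows that do not move let the fingers close. It prints the time, the measured TCP pose, the force, the opening and the grip force at its end. Input that does not fit is refused with a message, and nothing moves.
- bot.observe(): the state, without advancing time (a new reading comes with each control period).
- bot.grab_frame(name): name is "scene" or "top" or "wrist"; returns the picture (400x640x3 uint8, blue, green, red); there is no depth.
- bot.calibration(name): a dict with "vfov" (degrees; the focal length in pixels is half the picture's height over the tangent of half this angle, whatever the lens; pixels are square), "cx", "cy" (the principal point, pixels), "eye" and "attitude" of the camera in the world. Camera axes: x right, y down, z forward; pixel columns grow to the right and rows downward; lengths in m; the calibration is good to about 2 mm. A picture is of the moment at which its call begins: read the wrist's pose just before it. calibration takes no time and is no camera call; for the wrist camera it gives the pose at the moment of the call.
- bot.job_done(): hands the job in; it is judged then, once.
The state is a dict: "clock": time; "qpos": joint angles; "qd": joint speeds; "joint_efforts": joint torques, N m; "position": TCP position; "tool_rot": TCP orientation; "force": force on the tool from outside, world axes, zero at the start; "moment": the same for the moment, N m; "grip_width": finger opening in m; "finger_force": force on a finger pad.
Only numpy, scipy, OpenCV 4.12 (cv2) and the standard library are available. Lean on these libraries where they do the work, as an engineer would, in place of code of your own. Each camera call takes 0.05 s, during which the arm holds its last target. There are 200 camera calls.

## Task

The lino block and its card lie ready in the small hand press, but the lever was left a click or two down. Squeeze the trigger fully against its upright grip so that the lever springs home, let the trigger go again, then press the lever down exactly four clicks from home, never a fifth, which would crush the block. Finish with your fingers still pressing the lever firmly down at the fourth click, and leave the block and everything else on the table where they are.

Things in the scene. Friction and masses are not known exactly. Their poses are not given: they have to be found in the camera images.
- press: small grey C-frame hand press, fixed to the table. Origin: underside of its base, under the ram. x back (column side), y left, z up; its open front is -x. Base 185 x 150 x 16 mm with a wing on the right (-y) to y=-165; head 56 mm wide (y), x -24 to 92, top at z 175, ram rising to 202. Ratchet wheel (104 mm, 12-degree teeth) right of the head at y=-44
- lever (a joint): lever angle, rad, about a y shaft. 0 = fully up (stop), grows as the handle is pressed down. Home rests at about 0.01. A click every 0.209: click n drops in at 0.209n-0.03 (4th 0.80, 5th 1.01) and the pawl then keeps the lever at 0.209n+0.01 (4th 0.85). A spring lifts it: 4 to 5 N at the handle, 6 to 10 N just before a click, dropping to nearly nothing at the click until pressed on
- trigger (a joint): trigger angle, rad: 0 = released, 0.27 = squeezed to its stop. Sprung, 11 N to 17 N at the face. Past about 0.12 the pawl is off the wheel and the lever springs home in about 0.3 s. It kicks up to 0.09 by itself as each tooth passes
- lever_handle (a point): centre of the lever's black round handle, 24 mm thick, 66 mm long between its round ends, 150 mm from the lever shaft, 52 mm left (+y) of the press middle. It points to the front (-x), at home 30 degrees above level, at the 4th click about 19 degrees below; moves with the lever in the press's x-z plane. Nothing tall stands near it
- lever_axis (a point): point on the lever's shaft (fixed to the press) in the plane of the handle; the handle circles it with a radius of 150 mm. Axes as the press
- trigger_face (a point): middle of the front face of the flat steel trigger (24 mm wide in y, 10 mm thick, its top 22 mm higher), 60 mm above its pivot. Squeezing moves it 16 mm to the press's +x; moves with the trigger
- grip_face (a point): middle of the back (+x) face of the fixed black upright grip (32 mm wide in y, 22 mm thick, top 12 mm higher), as high as trigger_face (152 mm over the table). Released, the faces are 52 mm apart along the press's x with a 20 mm gap between trigger and grip; fully squeezed 36 mm. Free above and to both sides
- platen: steel platen 94 x 88 x 14 mm with felt underneath, on a spring under the ram; goes down 3.1 mm a click, meets the block a little after the third click and presses it with about 11 N at the fourth. Origin at the press's base, under the ram
- block: wood-mounted lino block with a card on top, 88 x 72 x 23 mm, lying loose on the press bed, 16 mm over the table. Origin: centre of its underside, x and y about as the press. Stays put
- rinse_jar: glass rinse jar, 73 mm wide, 100 mm high, loose. Origin: centre of its underside. Bystander
- blue_tape: roll of masking tape lying flat, 80 mm wide, 19 mm high, loose. Origin: centre of its underside. Bystander
- stapler: desk stapler, 136 mm long (y) x 34 x 48 mm, loose. Origin: centre of its underside. Bystander
- eraser: eraser, 23 x 45 x 13 mm, loose. Origin: centre of its underside. Bystander

How it is judged:
By the outcome, as a careful person would: the job done as asked, in the order asked, and still so for the second after the job is handed in, while the arm keeps its last pose, push and grip.
It also fails if it takes over 58 s, if anything falls off the work surface, if the arm or the gripper's body presses on something with over 40 N, if the wrist force passes 120 N, or if a joint passes its speed limit or range.

## Working session

There is one attempt and no reset: what is moved stays moved. The work goes in short steps, Python scripts to look and compute and a shell command to move; the robot and the scene stay as the last step left them, time stands still between calls to the robot, and variables do not carry over. Pictures are saved under pics/ and viewed, at most 10 in all, crops included, and the job is handed in when it is done.

```bash
ls; mkdir -p pics
python3 - <<'E'
from workcell import bot
import cv2,json
s=bot.observe();print(s)
for n in("scene","top"):
    print(n,bot.calibration(n)); cv2.imwrite(f"pics/{n}0.png",bot.grab_frame(n))
E
```

```text
nudge.py
pics
workcell.py
{'clock': 0.0, 'qpos': array([ 1.05780394,  0.52200572, -0.03631635,  1.60002309,  0.02121506,
        1.02110443, -0.11278743]), 'qd': array([-9.68596263e-04, -1.77935006e-03,  6.70461048e-05, -1.04764900e-03,
       -2.74020734e-04, -4.41351612e-04,  1.28720107e-03]), 'joint_efforts': array([ 1.47070237e-03, -9.27110767e+01,  1.98115312e+00, -3.69929767e+01,
        1.80377037e-02,  8.09501245e-03,  3.37025358e-05]), 'position': array([ 0.26759645, -0.56442981,  0.23072563]), 'tool_rot': array([-3.14044193e+00,  1.01686219e-04,  4.42793606e-01]), 'force': array([-1.10061742,  0.10547394, -0.36305571]), 'moment': array([ 0.00956636,  0.02813687, -0.02259426]), 'finger_force': 0.0, 'grip_width': 0.08599109744894472}
scene {'vfov': 57.46931837579108, 'cx': 312.14685656760594, 'cy': 204.99626761265634, 'eye': array([0.13876392, 0.59034438, 0.78211971]), 'attitude': array([-2.30978823,  0.0169403 , -2.57430204])}
top {'vfov': 48.69313187997896, 'cx': 315.0473047047603, 'cy': 197.7552475925178, 'eye': array([0.39532767, 0.00701968, 1.17234728]), 'attitude': array([-3.01529444e+00,  1.76651324e-03, -1.57489854e+00])}
```

View pics/scene0.png

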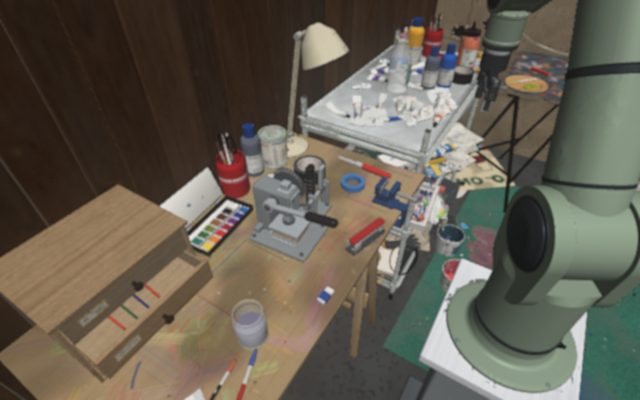

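View pics/top0.png

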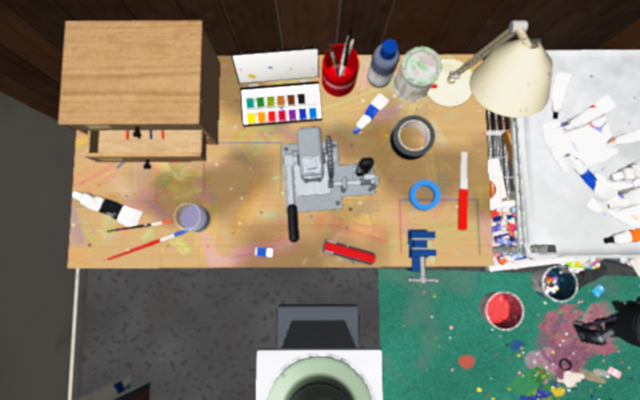

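The scene view shows the press near (290,210) with its black handle at (320,219). In the top view the press is near (318,175), the handle near (293,222) and the grip and trigger near (365,170). I'll zoom in next.

Run:
```python
import cv2,numpy as np
a=cv2.imread("pics/top0.png")[115:265,270:400]; b=cv2.imread("pics/scene0.png")[150:265,240:355]
a=cv2.resize(a,(390,450),interpolation=cv2.INTER_CUBIC); b=cv2.resize(b,(405,405),interpolation=cv2.INTER_CUBIC)
c=np.zeros((450,800,3),np.uint8); c[:,:390]=a; c[:405,395:800]=b
cv2.imwrite("pics/crop0.png",c)
```

```text
(no output)
```

View pics/crop0.png

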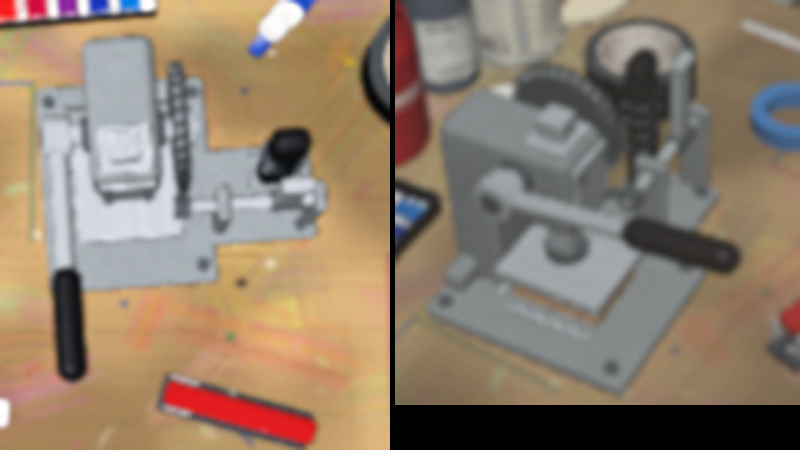

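The crop shows the following (left is top view at 3x offset (270,115), right is scene view at 3.52x offset (240,150)):
- **Handle:** runs (66,270) to (72,378) in the left half and (630,235) to (735,258) in the right half.
- **Ram top:** (126,143) left, (555,118) right.
- **Grip top:** (290,140) left, (643,58) right.
- **Trigger top:** (300,190) left, (683,60) right.

```bash
cat > h.py <<'E'
from workcell import bot
import numpy as np,cv2
from scipy.spatial.transform import Rotation as R
def cal(n):
    c=bot.calibration(n); return (200/np.tan(np.radians(c['vfov']/2)),c['cx'],c['cy'],np.array(c['eye']),R.from_euler('xyz',c['attitude']).as_matrix())
def ray(c,p):
    f,cx,cy,e,M=c; d=M@np.array([(p[0]-cx)/f,(p[1]-cy)/f,1]); return e,d/np.linalg.norm(d)
def proj(c,X):
    f,cx,cy,e,M=c; q=M.T@(np.array(X)-e); return np.array([cx+f*q[0]/q[2],cy+f*q[1]/q[2]])
def onplane(c,p,z):
    e,d=ray(c,p); return e+d*(z-e[2])/d[2]
def tri(c1,p1,c2,p2):
    A=[];b=[]
    for c,p in((c1,p1),(c2,p2)):
        e,d=ray(c,p); P=np.eye(3)-np.outer(d,d); A.append(P);b.append(P@e)
    X=np.linalg.lstsq(np.vstack(A),np.hstack(b),rcond=None)[0]
    return X,[np.round(np.linalg.norm(P@X-q)*1e3,1) for P,q in zip(A,b)]
E
python3 - <<'E'
from h import *
T=cal("top");S=cal("scene")
t=lambda x,y:(270+x/3-.33,115+y/3-.33); s=lambda x,y:(240+(x-395)/3.522-.36,150+y/3.522-.36)
for n,a,b in(("ram",t(126,143),s(555,118)),("hnear",t(66,272),s(632,235)),("hfar",t(72,375),s(735,258)),("grip",t(292,140),s(643,60)),("trig",t(300,190),s(683,60))):
    X,r=tri(T,a,S,b);print(n,X.round(4),r)
for p in((216,278),(203,77),(315,235),(38,90),(216,243)): print(p,onplane(T,t(*p),.016).round(4))
for n,c in(("top",T),("scene",S)):
    im=cv2.imread(f"pics/{n}0.png"); m=(im.max(2)<62).astype(np.uint8)
    k,l,st,ce=cv2.connectedComponentsWithStats(m)
    for i in range(1,k):
        x,y,w,h,a=st[i]
        if a>40 and ((n=="top" and 270<x<400 and 115<y<265) or (n=="scene" and 240<x<355 and 150<y<265)):
            q=np.argwhere(l==i)[:,::-1].astype(np.float32); print(n,st[i],ce[i].round(1),cv2.minAreaRect(q))
E
```

```text
ram [0.6002 0.0154 0.1918] [np.float64(0.4), np.float64(0.4)]
hnear [0.5052 0.0615 0.1592] [np.float64(1.6), np.float64(1.6)]
hfar [0.426  0.0562 0.1735] [np.float64(1.4), np.float64(1.4)]
grip [ 0.6081 -0.1137  0.1601] [np.float64(1.0), np.float64(1.0)]
trig [ 0.5687 -0.1164  0.173 ] [np.float64(1.6), np.float64(1.6)]
(216, 278) [ 0.5165 -0.0614  0.016 ]
(203, 77) [ 0.6971 -0.0519  0.016 ]
(315, 235) [ 0.5541 -0.149   0.016 ]
(38, 90) [0.6859 0.0955 0.016 ]
(216, 243) [ 0.5474 -0.0618  0.016 ]
top [391 133  31  26 151] [401.2 150.6] ((402.4819030761719, 149.29660034179688), (36.40054702758789, 13.296501159667969), 37.18470764160156)
top [357 158  16  18 174] [365.  165.6] ((363.76922607421875, 166.3461456298828), (11.648704528808594, 20.801258087158203), 33.6900634765625)
top [288 205  10  37 284] [292.7 222.4] ((292.6369323730469, 222.96461486816406), (36.16645431518555, 8.154092788696289), 86.8201675415039)
scene [295 165  23  30 311] [308.5 178.2] ((309.0445861816406, 178.7484130859375), (28.810937881469727, 18.196380615234375), 61.38954162597656)
scene [305 212  32  15 241] [320.5 219.2] ((320.70001220703125, 219.40000915527344), (31.93900489807129, 8.5381498336792), 18.434947967529297)
```

```bash
cat >> h.py <<'E'
def rel(pos,yaw=1.626,pitch=0.,roll=np.pi):
    s=bot.observe(); M=R.from_euler('xyz',s['tool_rot']); G=R.from_euler('xyz',[roll,pitch,yaw])
    print("clock",round(float(s['clock']),2),"pos",s['position'].round(4),"rot",s['tool_rot'].round(3),"F",s['force'].round(1))
    print("shift",M.inv().apply(np.array(pos)-s['position']).round(4),"rot",(M.inv()*G).as_rotvec().round(4))
E
python3 -c "
from h import *
rel([.592,-.115,.30])"
```

```text
clock 0.1 pos [ 0.2676 -0.5645  0.2308] rot [-3.141  0.     0.443] F [-0.6 -0.5 -1.2]
shift [ 0.4857 -0.2672 -0.069 ] rot [-9.0000e-04 -5.0000e-04 -1.1833e+00]
```

```bash
echo '0.085 0.05 -0.025 -0.069 0 0 -0.15;0.085 0.10 -0.05 -0.069 0 0 -0.3;0.085 0.15 -0.08 -0.069 0 0 -0.45;0.085 0.2 -0.11 -0.069 0 0 -0.6;0.085 0.25 -0.14 -0.069 0 0 -0.75' > m.json && python3 nudge.py m.json; python3 -c "
from h import *
rel([.592,-.115,.30])"
```

```text
clock: 0.72
position: [0.4344, -0.3293, 0.3003]
tool_rot: [3.142, 0.0, 1.198]
force: [1.0, -1.0, -0.2]
grip_width: 0.0848
finger_force: 0.0
clock 0.72 pos [ 0.4344 -0.3293  0.3003] rot [3.142 0.    1.198] F [ 1.  -1.  -0.2]
shift [0.257  0.0686 0.0003] rot [ 0.000e+00  2.000e-04 -4.284e-01]
```

```bash
echo '0.085 0.257 0.069 0 0 0 -0.428;0.085 0.257 0.069 0 0 0 -0.428;0.085 0.257 0.069 0 0 0 -0.428;0.085 0.257 0.069 0 0 0 -0.428;0.085 0.257 0.069 0 0 0 -0.428' > m.json && python3 nudge.py m.json; echo '0.085 0 0 0 0 0 0;0.085 0 0 0 0 0 0' > m.json && python3 nudge.py m.json
python3 - <<'E'
from h import *
rel([.592,-.115,.30])
W=bot.calibration("wrist");print(W); im=bot.grab_frame("wrist"); cv2.imwrite("pics/w1.png",im)
c=cal("wrist")
for n,X in(("grip",[.608,-.114,.164]),("trig",[.569,-.116,.174]),("ram",[.600,.0154,.202])):print(n,proj(c,X).round(1))
E
```

```text
clock: 1.35
position: [0.5942, -0.1135, 0.2998]
tool_rot: [-3.141, -0.002, 1.626]
force: [-0.2, -0.1, -1.3]
grip_width: 0.0853
finger_force: 0.0
clock: 1.6
position: [0.592, -0.1192, 0.3002]
tool_rot: [-3.141, 0.001, 1.619]
force: [0.0, -0.1, -0.5]
grip_width: 0.0853
finger_force: 0.0
clock 1.6 pos [ 0.592  -0.1192  0.3002] rot [-3.141e+00  1.000e-03  1.619e+00] F [ 0.  -0.1 -0.5]
shift [0.0042 0.0002 0.0002] rot [-0.0006  0.0006 -0.0069]
{'vfov': 61.10878414973074, 'cx': 318.32951427870614, 'cy': 202.20550412830315, 'eye': array([ 0.58707311, -0.03870009,  0.44281863]), 'attitude': array([ 2.82268406e+00, -9.11676478e-04,  4.91585477e-02])}
grip [338.2 184.4]
trig [291.5 187.7]
ram [3.428e+02 3.000e-01]
```

View pics/w1.png

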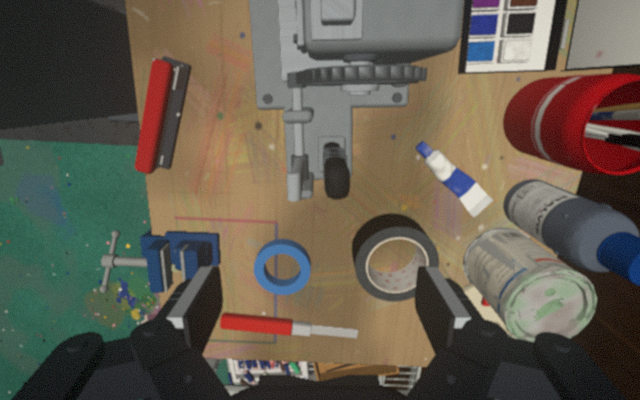

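The wrist view shows the black grip top at about (337,182) and the steel trigger at about (297,185). The wheel is at (360,73). I'll crop this for precise edges.

Run:
```python
import cv2
im=cv2.imread("pics/w1.png")[95:215,245:405]; cv2.imwrite("pics/w1c.png",cv2.resize(im,None,fx=5,fy=5,interpolation=cv2.INTER_CUBIC))
```

```text
(no output)
```

View pics/w1c.png

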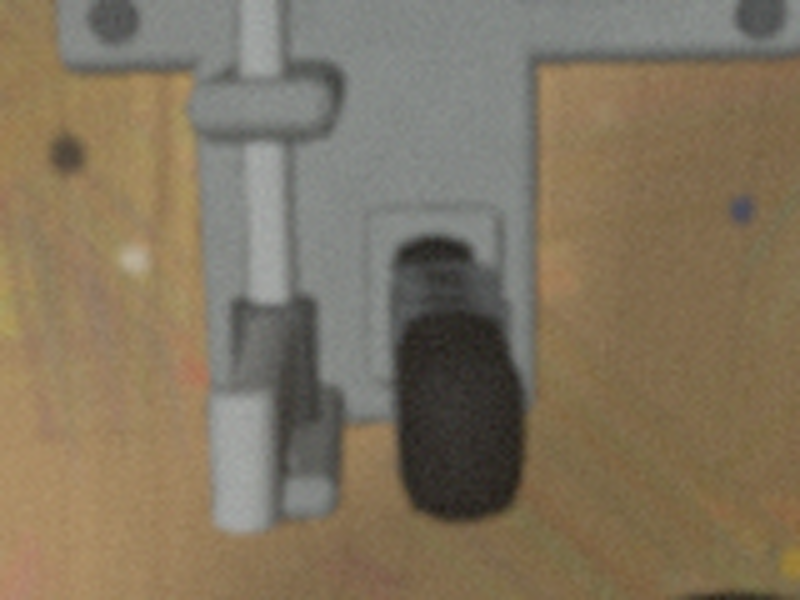

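The crop shows the trigger top spanning columns 211–275 and rows 390–530. The grip top spans columns 402–522 and rows about 400–518.

Run:
```python
from h import *
c=cal("wrist");T=cal("top");S=cal("scene")
w=lambda x,y:(245+x/5-.4,95+y/5-.4)
for n,p,z in(("trig front mid",(211,460),.174),("trig back mid",(275,460),.174),("trig right",(243,530),.174),("trig left",(243,390),.174),("grip back",(522,450),.155),("grip front",(402,450),.155),("grip right",(462,518),.155)):
    print(n,onplane(c,w(*p),z).round(4))
# heights from two views (wrist + scene)
s=lambda x,y:(240+(x-395)/3.522-.36,150+y/3.522-.36)
print(tri(c,w(243,460),S,s(683,58)), tri(c,w(462,460),S,s(643,58)))
rel([.592,-.1165,.20])
```

```text
trig front mid [ 0.5651 -0.1152  0.174 ]
trig back mid [ 0.5756 -0.1147  0.174 ]
trig right [ 0.5707 -0.1271  0.174 ]
trig left [ 0.5701 -0.1032  0.174 ]
grip back [ 0.6182 -0.1162  0.155 ]
grip front [ 0.5971 -0.1172  0.155 ]
grip right [ 0.6085 -0.1292  0.155 ]
(array([ 0.57012635, -0.11491009,  0.17541042]), [np.float64(0.5), np.float64(0.5)]) (array([ 0.60793914, -0.11655671,  0.160324  ]), [np.float64(0.7), np.float64(0.7)])
clock 1.65 pos [ 0.592  -0.1193  0.3003] rot [-3.141e+00  1.000e-03  1.619e+00] F [-0.1 -0.5  0.8]
shift [2.900e-03 1.000e-04 1.003e-01] rot [-0.0003  0.0007 -0.0073]
```

```bash
echo '0.085 0.004 0.007 0.03 0 0 -0.007;0.085 0.004 0.007 0.07 0 0 -0.007;0.085 0.004 0.007 0.09 0 0 -0.007;0.085 0.004 0.007 0.1 0 0 -0.007;0.085 0.004 0.007 0.1 0 0 -0.007' > m.json && python3 nudge.py m.json; python3 -c "
from h import *
rel([.599,-.1155,.133])"
```

```text
clock: 2.28
position: [0.5992, -0.1141, 0.2004]
tool_rot: [-3.141, 0.0, 1.627]
force: [0.4, 0.3, 0.5]
grip_width: 0.0851
finger_force: 0.0
clock 2.27 pos [ 0.5992 -0.1141  0.2004] rot [-3.141  0.     1.627] F [0.4 0.3 0.5]
shift [-0.0014 -0.0003  0.0674] rot [-0.0003  0.0001  0.0008]
```

```bash
echo '0.085 -0.001 0 0.02 0 0 0;0.085 -0.001 0 0.04 0 0 0;0.085 -0.001 0 0.055 0 0 0;0.085 -0.001 0 0.067 0 0 0;0.085 -0.001 0 0.067 0 0 0' > m.json && python3 nudge.py m.json; echo '0.06 0 0 0 0 0 0;0.05 0 0 0 0 0 0;0.046 0 0 0 0 0 0;0.046 0 0 0 0 0 0' > m.json && python3 nudge.py m.json 40
```

```text
clock: 2.9
position: [0.5993, -0.1143, 0.1329]
tool_rot: [-3.141, -0.0, 1.628]
force: [0.1, 0.1, -0.2]
grip_width: 0.0848
finger_force: 0.0
clock: 3.4
position: [0.5973, -0.1149, 0.1338]
tool_rot: [-3.137, 0.001, 1.627]
force: [-17.8, -0.5, 15.2]
grip_width: 0.0461
finger_force: 10.1
```

```bash
echo '0.042 0 0.0005 0 0 0 0;0.038 0 0.001 0 0 0 0;0.032 0 0.001 0 0 0 0;0.03 0 0.001 0 0 0 0;0.03 0 0.001 0 0 0 0' > m.json && python3 nudge.py m.json 50; echo '0.03 0 0 0 0 0 0;0.03 0 0 0 0 0 0;0.03 0 0 0 0 0 0;0.03 0 0 0 0 0 0' > m.json && python3 nudge.py m.json
python3 - <<'E'
from h import *
for n in("scene","top"): cv2.imwrite(f"pics/{n}1.png",bot.grab_frame(n))
T=cv2.imread("pics/top1.png")[115:265,270:400]; b=cv2.imread("pics/scene1.png")[150:265,240:355]
c=np.zeros((450,800,3),np.uint8); c[:,:390]=cv2.resize(T,(390,450),interpolation=cv2.INTER_CUBIC); c[:405,395:800]=cv2.resize(b,(405,405),interpolation=cv2.INTER_CUBIC)
cv2.imwrite("pics/crop1.png",c)
E
```

```text
clock: 4.03
position: [0.6001, -0.1147, 0.1346]
tool_rot: [-3.141, 0.001, 1.628]
force: [-8.2, -1.1, 15.6]
grip_width: 0.0372
finger_force: 50.2
clock: 4.53
position: [0.6001, -0.1147, 0.1346]
tool_rot: [-3.141, 0.001, 1.628]
force: [-7.7, 0.2, 16.3]
grip_width: 0.0374
finger_force: 50.2
```

View pics/crop1.png

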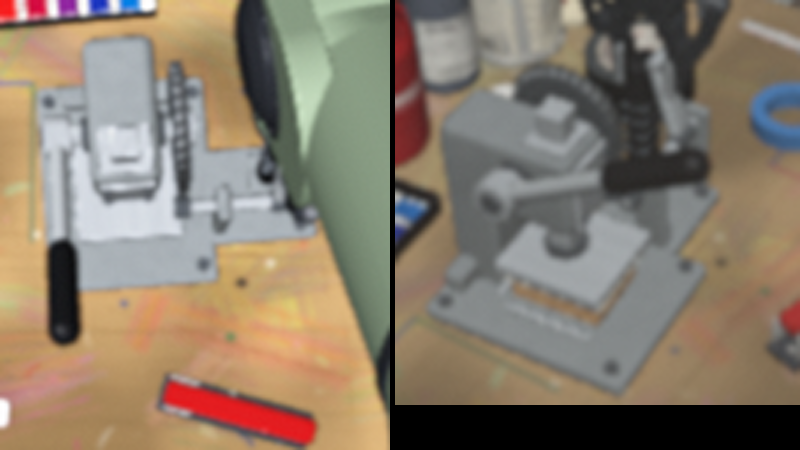

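Lever is home: the handle now runs (62,242)–(64,342) in the left half and (606,178)–(707,163) in the right half, clearly higher than before. I'll make sure of the full squeeze, then release.

```bash
echo '0.03 0 0 0 0 0 0;0.03 0 0 0 0 0 0;0.03 0 0 0 0 0 0' > m.json && python3 nudge.py m.json 90; echo '0.045 0 0 0 0 0 0;0.06 0 0 0 0 0 0;0.085 0 -0.001 0 0 0 0;0.085 0 -0.001 0 0 0 0;0.085 0 -0.001 0 0 0 0' > m.json && python3 nudge.py m.json 40
python3 - <<'E'
from h import *
T=cal("top");S=cal("scene");P={}
for n in("top","scene"):
    im=cv2.imread(f"pics/{n}1.png"); m=(im.max(2)<62).astype(np.uint8)
    k,l,st,ce=cv2.connectedComponentsWithStats(m)
    for i in range(1,k):
        x,y,w,h,a=st[i]; cx,cy=ce[i]
        if a>40 and ((n=="top" and 280<cx<300 and 190<cy<240) or (n=="scene" and 290<cx<340 and 185<cy<225)):
            q=np.argwhere(l==i)[:,::-1].astype(np.float32); print(n,st[i],ce[i].round(1)); P[n]=ce[i]
t=lambda x,y:(270+x/3-.33,115+y/3-.33); s=lambda x,y:(240+(x-395)/3.522-.36,150+y/3.522-.36)
for n,a,b in(("near",t(62,242),s(606,178)),("far",t(64,342),s(707,163))): print(n,tri(T,a,S,b))
if len(P)==2: print("cen",tri(T,P["top"],S,P["scene"]))
E
```

```text
clock: 5.0
position: [0.6006, -0.1147, 0.1349]
tool_rot: [3.141, 0.001, 1.628]
force: [-3.8, -0.4, 16.6]
grip_width: 0.0358
finger_force: 90.2
clock: 5.62
position: [0.5999, -0.1144, 0.1337]
tool_rot: [3.141, 0.0, 1.628]
force: [-1.2, -0.4, 0.6]
grip_width: 0.0845
finger_force: 0.0
top [287 195   9  34 270] [290.8 212.1]
near (array([0.52322549, 0.06245152, 0.20447781]), [np.float64(0.7), np.float64(0.7)])
far (array([0.44698568, 0.0582475 , 0.2492449 ]), [np.float64(0.8), np.float64(0.8)])
```

Squeezed to 35.8 mm, which is the stop, and released. Next I retreat upward, close the fingers and go over the handle.

```bash
echo '0.085 0 -0.001 -0.03 0 0 0;0.085 0 -0.001 -0.08 0 0 0;0.085 0 -0.001 -0.14 0 0 0;0.085 0 -0.001 -0.18 0 0 0;0.085 0 -0.001 -0.18 0 0 0' > m.json && python3 nudge.py m.json; python3 -c "
from h import *
rel([.516,.062,.29],yaw=1.626,roll=-2.618)"
```

```text
clock: 6.25
position: [0.5997, -0.1144, 0.3166]
tool_rot: [3.136, 0.001, 1.628]
force: [-0.7, -0.2, -0.2]
grip_width: 0.0848
finger_force: 0.0
clock 6.25 pos [ 0.5997 -0.1144  0.3166] rot [3.136e+00 1.000e-03 1.628e+00] F [-0.7 -0.2 -0.2]
shift [ 0.1809 -0.0737  0.026 ] rot [0.5289 0.0016 0.0013]
```

```bash
echo '0.0 0.06 -0.025 0 0.15 0 0;0.0 0.12 -0.05 0 0.3 0 0;0.0 0.18 -0.073 0 0.45 0 0;0.0 0.181 -0.074 0.01 0.529 0 0;0.0 0.181 -0.074 0.026 0.529 0 0' > m.json && python3 nudge.py m.json 40; echo '0 0 0 0 0 0 0;0 0 0 0 0 0 0;0 0 0 0 0 0 0' > m.json && python3 nudge.py m.json;python3 - <<'E'
from h import *
rel([.497,.061,.2477],yaw=1.626,roll=-2.618)
a=bot.grab_frame("top"); b=bot.grab_frame("scene"); cv2.imwrite("pics/top2.png",a); cv2.imwrite("pics/scene2.png",b)
c=np.zeros((450,800,3),np.uint8); c[:,:390]=cv2.resize(a[115:265,270:400],(390,450),interpolation=cv2.INTER_CUBIC); c[:405,395:800]=cv2.resize(b[130:245,240:355],(405,405),interpolation=cv2.INTER_CUBIC)
cv2.imwrite("pics/crop2.png",c)
E
```

```text
clock: 6.88
position: [0.5144, 0.0627, 0.2852]
tool_rot: [-2.611, -0.0, 1.629]
force: [0.7, -0.0, -0.8]
grip_width: -0.0
finger_force: 0.0
clock: 7.25
position: [0.5146, 0.0615, 0.2881]
tool_rot: [-2.615, 0.0, 1.627]
force: [1.0, 0.7, -0.1]
grip_width: 0.0001
finger_force: 0.0
clock 7.25 pos [0.5146 0.0615 0.2881] rot [-2.615  0.     1.627] F [ 1.   0.7 -0.1]
shift [0.0005 0.0051 0.0437] rot [-0.0034  0.0005  0.0006]
```

View pics/crop2.png

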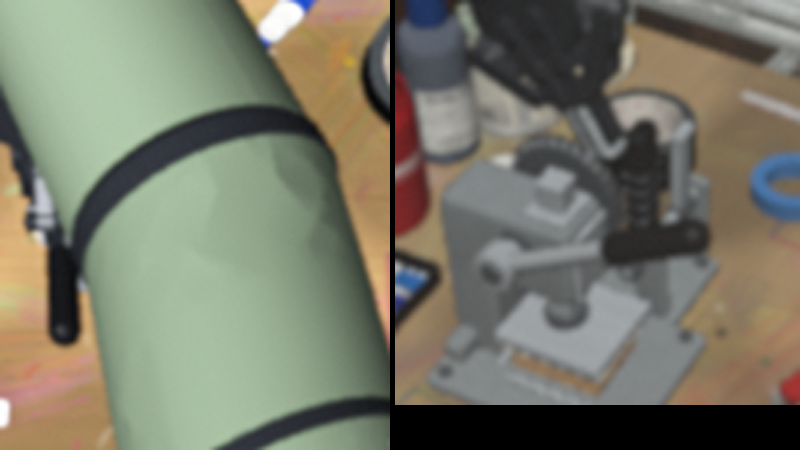

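The view shows the lever home, the trigger released and the shut fingers (610,150) above the handle. Approaching slowly.

```bash
echo '0 0.0005 -0.003 0.02 0 0 0;0 0.0005 -0.003 0.038 0 0 0;0 0.0005 -0.003 0.042 0 0 0;0 0.0005 -0.003 0.042 0 0 0;0 0.0005 -0.003 0.044 0 0 0' > m.json && python3 nudge.py m.json 40; echo '0 0 0 0.003 0 0 0;0 0 0 0.006 0 0 0;0 0 0 0.009 0 0 0' > m.json && python3 nudge.py m.json;  python3 -c "
from h import *
rel([.491,.0606,.2373],yaw=1.626,roll=-2.618)"
```

```text
clock: 7.98
position: [0.49, 0.0612, 0.2513]
tool_rot: [-2.614, -0.0, 1.628]
force: [0.8, 0.2, -1.0]
grip_width: -0.0002
finger_force: 0.0
clock: 8.35
position: [0.4849, 0.0609, 0.2429]
tool_rot: [-2.613, -0.0, 1.628]
force: [-0.0, -0.2, 1.1]
grip_width: -0.0002
finger_force: 0.0
clock 8.35 pos [0.4849 0.0609 0.2429] rot [-2.613 -0.     1.628] F [-0.  -0.2  1.1]
shift [-0.0006  0.0081  0.0018] rot [-0.0055  0.0009  0.0015]
```

```bash
echo '0 -0.0006 0.008 -0.002 0 0 0;0 -0.0006 0.008 0 0 0 0;0 -0.0006 0.008 0.002 0 0 0;0 -0.0006 0.008 0.003 0 0 0' > m.json && python3 nudge.py m.json; echo '0 0 0 0.001 0 0 0;0 0 0 0.002 0 0 0;0 0 0 0.002 0 0 0' > m.json && python3 nudge.py m.json;  python3 -c "
from h import *
rel([.491,.0606,.2373],yaw=1.626,roll=-2.618)"
```

```text
clock: 8.85
position: [0.4903, 0.0606, 0.2363]
tool_rot: [-2.612, 0.0, 1.628]
force: [-0.5, -0.1, 0.0]
grip_width: 0.0
finger_force: 0.0
clock: 9.22
position: [0.4894, 0.0606, 0.2348]
tool_rot: [-2.613, -0.0, 1.628]
force: [-1.0, -0.5, 3.0]
grip_width: -0.0001
finger_force: 1.3
clock 9.22 pos [0.4894 0.0606 0.2348] rot [-2.613 -0.     1.628] F [-1.  -0.5  3. ]
shift [-0.      0.0001 -0.0029] rot [-0.0053  0.0009  0.0016]
```

```bash
echo '0 0 -0.0004 0.0075 -0.05 0 0;0 0 -0.0005 0.015 -0.1 0 0;0 0 -0.0001 0.0225 -0.15 0 0;0 0 0.0006 0.030 -0.2 0 0;0 0 0.0032 0.0449 -0.3 0 0' > m.json && python3 nudge.py m.json; echo '0 0 0 0 0 0 0' > m.json && python3 nudge.py m.json
cat >> h.py <<'E'
def th(A=np.array([.615,.0675,.152])):
    s=bot.observe(); M=R.from_euler('xyz',s['tool_rot']).as_matrix(); c=s['position']+.012*M[:,2]; d=c-A
    print("theta",round(.5336-float(np.arctan2(d[2],np.hypot(d[0],d[1]))),3),"r",round(float(np.linalg.norm(d)),4),"cen",c.round(4),"Fn",round(float(s['force']@M[:,2]),1),"F",s['force'].round(1),"roll",s['tool_rot'][0].round(3))
E
python3 -c "
from h import *
th()"
```

```text
clock: 9.85
position: [0.4706, 0.0597, 0.1947]
tool_rot: [-2.917, -0.0, 1.628]
force: [8.7, -0.6, 14.3]
grip_width: -0.0004
finger_force: 8.6
clock: 9.98
position: [0.4691, 0.0594, 0.1948]
tool_rot: [-2.915, 0.0, 1.628]
force: [0.3, 1.5, 5.9]
grip_width: 0.0005
finger_force: 2.1
theta 0.327 r 0.1521 cen [0.4664 0.0592 0.1831] Fn -5.8 F [0.3 1.5 5.9] roll -2.915
```

```bash
t(){ python3 -c "
from h import *
th()"; }
for i in 1; do
echo '0 0 -0.0001 0.003 -0.02 0 0;0 0 -0.0001 0.003 -0.02 0 0' > m.json && python3 nudge.py m.json >/dev/null; t
echo '0 0 -0.0001 0.003 -0.02 0 0;0 0 -0.0001 0.003 -0.02 0 0' > m.json && python3 nudge.py m.json >/dev/null; t
echo '0 0 -0.0001 0.003 -0.02 0 0;0 0 -0.0001 0.003 -0.02 0 0' > m.json && python3 nudge.py m.json >/dev/null; t
echo '0 0 -0.0001 0.003 -0.02 0 0;0 0 -0.0001 0.003 -0.02 0 0' > m.json && python3 nudge.py m.json >/dev/null; t
echo '0 0 -0.0001 0.003 -0.02 0 0;0 0 -0.0001 0.003 -0.02 0 0' > m.json && python3 nudge.py m.json >/dev/null; t
done
```

```text
theta 0.347 r 0.1516 cen [0.4663 0.0592 0.1801] Fn -5.1 F [-1.5 -0.6  5.6] roll -2.933
theta 0.367 r 0.1514 cen [0.4659 0.0591 0.177 ] Fn -4.3 F [-2.4 -0.4  4.8] roll -2.953
theta 0.387 r 0.1512 cen [0.4656 0.0592 0.1741] Fn -6.3 F [-1.6 -0.5  6.7] roll -2.973
theta 0.409 r 0.1515 cen [0.4649 0.0591 0.1708] Fn 0.7 F [ 0.1 -0.5 -0.7] roll -2.992
theta 0.43 r 0.1516 cen [0.4644 0.059  0.1676] Fn 0.0 F [ 1.  -0.  -0.1] roll -3.012
```

```bash
t(){ python3 -c "
from h import *
th()"; }
echo '0 0 -0.0004 0.006 -0.04 0 0;0 0 -0.0005 0.012 -0.08 0 0;0 0 -0.0004 0.018 -0.12 0 0;0 0 -0.0004 0.018 -0.12 0 0' > m.json && python3 nudge.py m.json >/dev/null; t
echo '0 0 -0.0001 0.003 -0.02 0 0;0 0 -0.0001 0.003 -0.02 0 0' > m.json && python3 nudge.py m.json >/dev/null; t
echo '0 0 -0.0001 0.003 -0.02 0 0;0 0 -0.0001 0.003 -0.02 0 0' > m.json && python3 nudge.py m.json >/dev/null; t
echo '0 0 -0.0001 0.003 -0.02 0 0;0 0 -0.0001 0.003 -0.02 0 0' > m.json && python3 nudge.py m.json >/dev/null; t
echo '0 0 -0.0001 0.003 -0.02 0 0;0 0 -0.0001 0.003 -0.02 0 0' > m.json && python3 nudge.py m.json >/dev/null; t
```

```text
theta 0.545 r 0.1514 cen [0.4638 0.0591 0.1503] Fn -4.6 F [ 1.1 -0.8  4.5] roll -3.134
theta 0.564 r 0.1514 cen [0.4639 0.0592 0.1474] Fn -8.6 F [-1.5 -0.8  8.6] roll 3.129
theta 0.584 r 0.1514 cen [0.464  0.0592 0.1443] Fn -8.1 F [-1.4  0.5  8.1] roll 3.11
theta 0.607 r 0.1519 cen [0.4638 0.0591 0.1409] Fn -0.2 F [0.3 0.  0.3] roll 3.091
theta 0.628 r 0.152 cen [0.4639 0.059  0.1377] Fn -0.4 F [-0.1 -0.1  0.4] roll 3.071
```

Third click dropped at an estimated 0.59–0.60, as predicted. Now the fourth.

```bash
t(){ python3 -c "
from h import *
th()"; }
echo '0 0 -0.0004 0.006 -0.04 0 0;0 0 -0.0005 0.012 -0.08 0 0;0 0 -0.0004 0.018 -0.12 0 0;0 0 -0.0004 0.018 -0.12 0 0' > m.json && python3 nudge.py m.json >/dev/null; t
echo '0 0 -0.0001 0.003 -0.02 0 0;0 0 -0.0001 0.003 -0.02 0 0' > m.json && python3 nudge.py m.json >/dev/null; t
echo '0 0 -0.0001 0.003 -0.02 0 0;0 0 -0.0001 0.003 -0.02 0 0' > m.json && python3 nudge.py m.json >/dev/null; t
echo '0 0 -0.0001 0.003 -0.02 0 0;0 0 -0.0001 0.003 -0.02 0 0' > m.json && python3 nudge.py m.json >/dev/null; t
echo '0 0 -0.0001 0.003 -0.02 0 0;0 0 -0.0001 0.003 -0.02 0 0' > m.json && python3 nudge.py m.json >/dev/null; t
```

```text
theta 0.743 r 0.1516 cen [0.467  0.0594 0.1204] Fn -5.3 F [ 0.1 -0.7  5.4] roll 2.949
theta 0.763 r 0.1515 cen [0.4677 0.0595 0.1176] Fn -8.6 F [-2.2 -0.7  8.3] roll 2.929
theta 0.783 r 0.1516 cen [0.4683 0.0595 0.1146] Fn -9.1 F [-3.2 -0.6  8.6] roll 2.91
theta 0.804 r 0.152 cen [0.4688 0.0595 0.1114] Fn -0.1 F [-0.2  0.3  0.1] roll 2.89
theta 0.824 r 0.1521 cen [0.4695 0.0594 0.1084] Fn 0.3 F [ 0.1  0.  -0.3] roll 2.871
```

```bash
t(){ python3 -c "
from h import *
th()"; }
echo '0 0 -0.0001 0.003 -0.02 0 0;0 0 -0.0001 0.003 -0.02 0 0' > m.json && python3 nudge.py m.json >/dev/null; t
echo '0 0 -0.0001 0.003 -0.02 0 0;0 0 -0.0001 0.003 -0.02 0 0' > m.json && python3 nudge.py m.json >/dev/null; t
echo '0 0 -0.0001 0.003 -0.02 0 0;0 0 -0.0001 0.003 -0.02 0 0;0 0 -0.0001 0.003 -0.02 0 0' > m.json && python3 nudge.py m.json >/dev/null; t
```

```text
theta 0.844 r 0.152 cen [0.4705 0.0595 0.1056] Fn 0.2 F [ 0.1  0.  -0.2] roll 2.851
theta 0.862 r 0.1513 cen [0.472  0.0596 0.1031] Fn -4.6 F [-0.5 -1.1  4.7] roll 2.83
theta 0.882 r 0.1512 cen [0.473  0.0596 0.1004] Fn -6.4 F [-2.8  1.8  5.9] roll 2.81
```

```bash
t(){ python3 -c "
from h import *
th()"; }
echo '0 0 -0.0001 0.003 -0.02 0 0;0 0 -0.0001 0.003 -0.02 0 0;0 0 -0.0001 0.003 -0.02 0 0;0 0 -0.0001 0.003 -0.02 0 0' > m.json && python3 nudge.py m.json >/dev/null; t
echo '0 0 0 0 0 0 0;0 0 0 0 0 0 0;0 0 0 0 0 0 0;0 0 0 0 0 0 0' > m.json && python3 nudge.py m.json; t
python3 - <<'E'
from h import *
b=bot.grab_frame("scene"); cv2.imwrite("pics/s3.png",cv2.resize(b[120:320,220:420],(600,600),interpolation=cv2.INTER_CUBIC))
E
```

```text
theta 0.902 r 0.1512 cen [0.4742 0.0595 0.0976] Fn -8.0 F [-4.6  0.1  6.8] roll 2.79
clock: 16.1
position: [0.47, 0.0593, 0.1089]
tool_rot: [2.79, 0.001, 1.628]
force: [-4.7, 0.7, 6.2]
grip_width: 0.0002
finger_force: 3.8
theta 0.902 r 0.1512 cen [0.4742 0.0596 0.0976] Fn -7.5 F [-4.7  0.7  6.2] roll 2.79
```

View pics/s3.png

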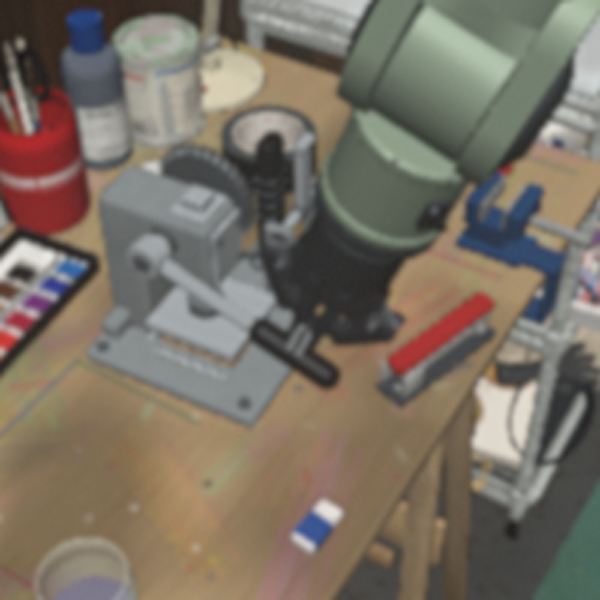

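The view shows the fingers pressing the handle at (295,350), below level. The stapler, eraser and jar stand untouched and the platen is down on the block. The force is steady at about 7.5 N with the angle at 0.90, between the fourth and fifth clicks, so I'm handing it in.

```bash
python3 -c "
from workcell import bot
print(bot.job_done())"
```

```text
the job is handed in; nothing more can be done
None
```

I squeezed the trigger to its stop and released it, the lever sprang home, and I pressed it down to the fourth click. I handed the job in with the fingers still pressing at about 7.5 N and an estimated lever angle of 0.90 rad, short of the fifth click at 1.01; the judge gave no verdict.

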